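# Pack the travel paint case: pot below, palette on top

### The arm

A 7-joint arm with a two-finger parallel gripper is mounted at the origin on the work surface. World frame = base frame: x ahead of the robot, y to its left, z up, the work surface at z = 0. Lengths are in mm, angles in rad, forces in N, time in s.
With the tool pointing down it reaches from about 425 to 1025 mm from the base axis. Payload 3.6 kg.
Tool frame: the origin (TCP) lies midway between the tips of the shut fingers; the grasp point (between the pads) lies 19 mm behind it; z points along the fingers, y is the direction in which the jaws open and shut (so a half turn about z gives the same grasp; the last joint's range is limited). The gripper opens to 85 mm and grips with 20 to 120 N. Pads are 22 mm wide; open, the fingers measure 114 mm over their backs; the gripper's body (76 mm by 85 mm) begins 54 mm behind the grasp point. The pads swing forward as they close: fully open they stand 13 mm farther back than shut.
Start: joints at [-1.435, 0.591, 0.048, 1.609, -0.033, 0.943, -0.034], TCP at [165.138, 705.946, 231.302] pointing down, gripper open.
Joint ranges: [-2.69, 2.69], [-0.47, 2.24], [-1.27, 1.36], [0.19, 2.51], [-1.53, 4.68], [0.08, 2.07], [-3.09, 3.09]. Speed limits (rad/s): [2.57, 2.57, 3.14, 3.14, 3.14, 3.14, 3.14].

### API

Orientations are given as a rotation vector (axis times angle).
In Python, from station import monitor, cams, ticket gives the robot as it stands.
- The arm moves only by the tool apply_moves, never from a script. Its argument "increments" is a list of rows, each a list of 7 numbers: the shift along the world's x, y, z in mm, then the turn, a rotation vector about the world's x, y, z in degrees, then the gripper command: -1 is shut, 1 is fully open, values between are in proportion. In form: [[x, y, z, ax, ay, az, fingers], ...]. A call has 1 to 20 rows; each row is the pose to reach, as a shift and turn from the pose measured when the call began; what a row does not reach only later rows make up. A row lasts 1/12 s, in which the tool goes at most 41.7 mm and 7.16 degrees, less where a joint would pass 70% of its speed; a pose out of reach is approached as far as the arm can. A call with a gripper value outside its range is refused whole. The fingers move at their own pace and stop on an object; "grip_force" is the grip in N (left out, the last holds). Time passes only in rows, so rows that repeat a pose let the fingers close. It gives the time, the measured TCP pose, the force and the opening at its end, in the units of the state.
- monitor.sense(): the state, without advancing time (a new reading comes with each control period).
- cams.get_image(name): name is "side" or "top" or "wrist"; returns the picture (420x560x3 uint8, red, green, blue); there is no depth.
- cams.camera_params(name): a dict with "fovy" (degrees; the focal length in pixels is half the picture's height over the tangent of half this angle, whatever the lens; pixels are square), "cx", "cy" (the principal point, pixels), "k1" (the pictures are not rectified: a ray, as slopes to the right and down, at radius r is drawn at 1 + k1 r^2 times it, then the intrinsics apply), "eye" and "rotation" of the camera in the world. Camera axes: x right, y up, looking along -z (the intrinsics and any distortion apply to the point x, -y, -z); pixel columns grow to the right and rows downward; lengths in mm; the calibration is good to about 2 mm. A picture is of the moment at which its call begins: read the wrist's pose just before it. camera_params takes no time and is no camera call; for the wrist camera it gives the pose at the moment of the call.
- ticket.hand_in(): hands the job in, once; it reports no verdict.
The state is a dict: "t": time; "q": joint angles; "qd": joint speeds; "effort": joint torques, N m; "position": TCP position; "tool_rot": TCP orientation; "ft_force": force on the tool from outside, world axes, zero at the start; "wrist_torque": the same for the moment, N m; "width": finger opening in mm.
Only numpy, scipy, OpenCV 4.12 (cv2) and the standard library are available. Lean on these libraries where they do the work, as an engineer would, in place of code of your own. Each camera call takes 0.05 s, during which the arm holds its last target.

### The job

Pack the blue travel paint case: set the red paint pot upright on the floor of its empty bay, then lay the white palette, grip up, flat on the two grey ledges inside the case so that it covers the pots. Set both down rather than letting them drop, and leave the blue, yellow and green pots standing where they are.

Things in the scene. Friction and masses are not known exactly. Their poses are not given: they have to be found in the camera images.
- case: Open blue box, fixed, 140 (x) x 196 (y) x 66 mm high; walls 6, floor 6 mm. Origin: centre of its underside, z up. Inside, a grey ledge 30 mm wide along each y end, top 56 mm above the underside. Between them two bays, 128 (x) x 60 (y) mm, parted by a wall 4 mm thick, 18 mm above the floor: the -y bay holds a white and a black pot (fixed, tops 52 mm above the underside); the +y bay is empty.
- bay (a point): Centre of the floor of the case's empty bay: 32 mm to +y and 6 mm above the case's origin, axes as the case's. The bay reaches 64 mm either way along x and 30 mm along y, between the high grey ledge (+y) and the low wall (-y).
- pot_red: Paint pot, plain upright cylinder 36 mm across and 46 mm high, red all over but for a thin dark line under its cap, about 70 g. Origin at the centre of its underside, z up along its axis. It starts standing on the table in a loose row with the other pots, about 85 mm apart, in any order. The one to pack; the only red pot.
- palette: White plate 100 (x) x 160 (y) x 5 mm, about 120 g, flat on the table. In the middle of its top a black grip bar 60 (x) x 12 (y) mm, its top 35 mm above the plate's underside. Origin: centre of the underside, z up. Same when turned half round. In the case its y lies along the case's y, with 14 mm of play either way in x and 12 in y, its underside 56 mm above the case's.
- pot_blue: Paint pot, plain upright cylinder 36 mm across and 46 mm high, blue all over but for a thin dark line under its cap, about 70 g. Origin at the centre of its underside, z up along its axis. It starts standing on the table in a loose row with the other pots, about 85 mm apart, in any order. To be left alone.
- pot_yellow: Paint pot, plain upright cylinder 36 mm across and 46 mm high, yellow all over but for a thin dark line under its cap, about 70 g. Origin at the centre of its underside, z up along its axis. It starts standing on the table in a loose row with the other pots, about 85 mm apart, in any order. To be left alone.
- pot_green: Paint pot, plain upright cylinder 36 mm across and 46 mm high, green all over but for a thin dark line under its cap, about 70 g. Origin at the centre of its underside, z up along its axis. It starts standing on the table in a loose row with the other pots, about 85 mm apart, in any order. To be left alone.
Mind the look-alikes: they are no part of the job. Of the things shaped like the palette, the white one is meant.

How it is judged (in metres and radians):
On the way, in this order (a step that is already met when the one before it is completed fails the run):
1. the red pot stands released on the floor of the empty bay (x of pot_red in the frame of bay between -0.05 and 0.05 m and y of pot_red in the frame of bay between -0.016 and 0.016 m and z of pot_red in the frame of bay between -0.005 and 0.006 m and angle between pot_red's own z axis and vertical below 0.15 rad and contact force between the fingers and pot_red below 0.1 N), for 0.2 s.
2. the palette lies flat and released on both ledges, over the pots (z of palette in the frame of case between 0.051 and 0.06 m and horizontal distance between palette and case below 0.022 m and angle between palette's own z axis and vertical below 0.06 rad and angle between the x axis of palette and the x axis of case, either way round below 0.26 rad and contact force between the fingers and palette below 0.1 N), for 0.2 s.
At the end, for the whole second after the job is handed in: The red pot stands upright (8 degrees) on the floor of the empty bay, within 50 mm of its centre along x and 16 mm along y; the palette lies grip up and flat (3 degrees) on both ledges, within 22 mm and 15 degrees of the case's centre and direction; both released and at rest (all of step 1 and all of step 2 and linear speed of each of pot_red, palette below 0.02 m/s); the robot touches nothing.
It fails at once if the blue pot is shifted by more than 25 mm or knocked over (distance of pot_blue from where it was at the start of the episode above 0.025 m or angle between pot_blue's own z axis and vertical above 0.5 rad).
It fails at once if the yellow pot is shifted by more than 25 mm or knocked over (distance of pot_yellow from where it was at the start of the episode above 0.025 m or angle between pot_yellow's own z axis and vertical above 0.5 rad).
It fails at once if the green pot is shifted by more than 25 mm or knocked over (distance of pot_green from where it was at the start of the episode above 0.025 m or angle between pot_green's own z axis and vertical above 0.5 rad).
It fails at once if the red pot is dropped into the case (falls free faster than 0.6 m/s, some 20 mm) (contact force between each of the arm, the fingers and pot_red below 0.02 N and linear speed of pot_red above 0.6 m/s and horizontal distance between pot_red and case below 0.1 m).
It fails at once if the palette is dropped onto the case (falls free faster than 0.6 m/s, some 20 mm) (contact force between each of the arm, the fingers and palette below 0.02 N and linear speed of palette above 0.6 m/s and horizontal distance between palette and case below 0.1 m).
It also fails if it takes over 61 s, if anything falls off the work surface, if the arm or the gripper's body presses on something with over 40 N, if the wrist force passes 120 N, or if a joint passes its speed limit or range.

## Working session

There is one attempt and no reset: what is moved stays moved. The work goes in short steps, Python scripts to look and compute and a tool call to move; the robot and the scene stay as the last step left them, time stands still between calls to the robot, and variables do not carry over. Pictures are saved under pics/ and viewed, and the job is handed in when it is done.

Besides the shell and the picture viewer there is one more tool, called after "Call:" by a JSON object that holds its "name" and its "arguments". apply_moves: Moves the arm, as the interface text tells. Its arguments: {"type":"object","properties":{"increments":{"type":"array"},"grip_force":{"type":"number"}},"required":["increments"]}

```bash
mkdir -p pics; ls; python3 - <<'E'
from station import monitor, cams
import cv2
print(monitor.sense())
for n in ["side","top","wrist"]:
    p=cams.camera_params(n);print(n,p)
    cv2.imwrite(f"pics/{n}0.png",cams.get_image(n)[:,:,::-1])
E
```

```text
pics
{'t': 0.0, 'q': array([-1.43451265,  0.59210784,  0.04831601,  1.60985212, -0.03330386,
        0.94264931, -0.03371622]), 'qd': array([-0.00045821, -0.00016778,  0.00157915, -0.00098379,  0.00212794,
       -0.00093977,  0.00015592]), 'effort': array([-7.49789137e-05, -5.48686874e+01,  1.54661547e+00, -1.98116112e+01,
        9.41791513e-03,  8.91336909e-03,  1.70439460e-06]), 'position': array([164.94573562, 705.13882973, 230.13831435]), 'tool_rot': array([-0.36006089, -3.12076566,  0.00346827]), 'ft_force': array([-0.34859631,  0.54268158, -1.37233705]), 'wrist_torque': array([-0.06430314, -0.06177259, -0.0259637 ]), 'width': 85.64851867952474}
side {'fovy': 50.82331452732669, 'cx': 278.94254143223947, 'cy': 210.6483581575645, 'k1': 0.02445468098898312, 'eye': array([ 354.14769796, -881.54881598,  730.55507197]), 'rotation': array([ 0.85078705, -0.06729308, -0.12813832])}
top {'fovy': 53.79019953509872, 'cx': 287.7040737789417, 'cy': 207.25445822093207, 'k1': -0.04197400466670908, 'eye': array([ 343.10677248, -154.67066088, 1014.22092579]), 'rotation': array([ 0.08043723, -0.08600069, -1.54031662])}
wrist {'fovy': 59.18267619487327, 'cx': 288.7276504502396, 'cy': 211.9160234951381, 'k1': -0.0379667525163984, 'eye': array([100.41112692, 720.40088092, 372.4476856 ]), 'rotation': array([-0.2231921 , -0.17534301,  1.33192371])}
```

View pics/top0.png

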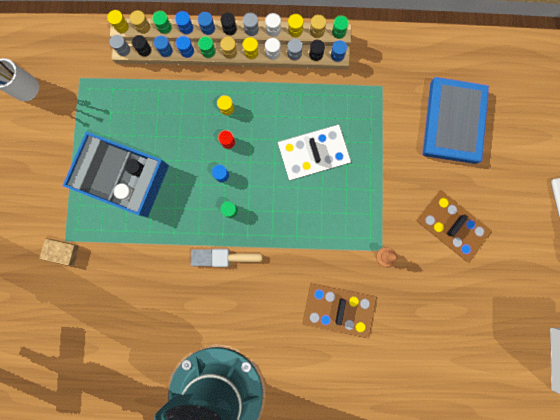

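View pics/side0.png

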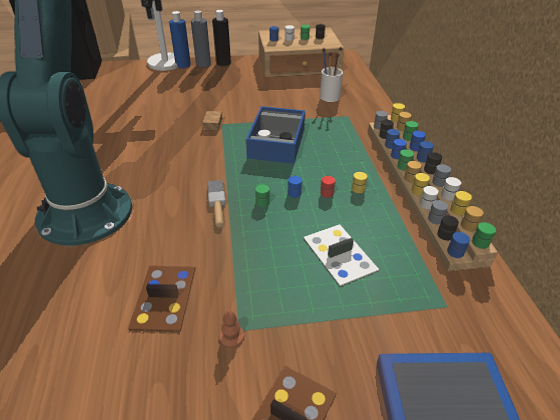

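View pics/wrist0.png

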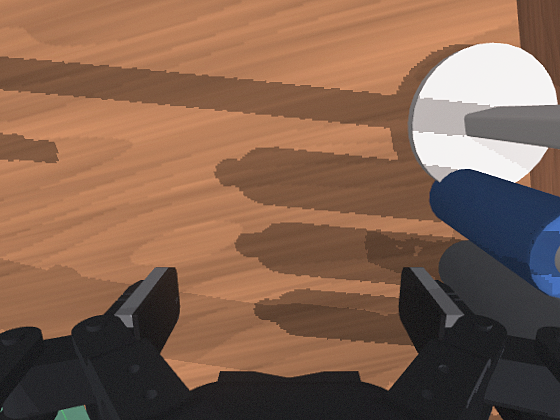

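Candidates:
- **Pots:** red at top (226,140), the only red one on the mat. Yellow (225,103), blue (220,173) and green (228,209) stay put. The rack pots at the top aren't red.
- **Palettes:** white at (314,152). The brown ones at (340,310) and (454,226) are decoys.
- **Cases:** the open blue case is at (115,172). The closed blue-rimmed box at (457,120) is a decoy.

Next I'll crop and measure.

```bash
cat > h.py <<'E'
import numpy as np, cv2
from scipy.spatial.transform import Rotation as R
def ray(p,uv):
    f=210/np.tan(np.radians(p['fovy'])/2)
    K=np.array([[f,0,p['cx']],[0,f,p['cy']],[0,0,1.]])
    a=cv2.undistortPoints(np.array(uv,float).reshape(-1,1,2),K,np.array([p['k1'],0,0,0.])).reshape(-1,2)
    d=np.c_[a[:,0],-a[:,1],-np.ones(len(a))]
    return R.from_rotvec(p['rotation']).apply(d)
def onz(p,uv,z):
    d=ray(p,uv); return p['eye']+d*((z-p['eye'][2])/d[:,2])[:,None]
def proj(p,X):
    f=210/np.tan(np.radians(p['fovy'])/2)
    c=R.from_rotvec(p['rotation']).inv().apply(np.atleast_2d(X)-p['eye'])
    a=np.c_[c[:,0]/-c[:,2],-c[:,1]/-c[:,2]]; r2=(a**2).sum(1)[:,None]
    return a*(1+p['k1']*r2)*f+[p['cx'],p['cy']]
E
python3 - <<'E'
from h import *
from station import cams
p=cams.camera_params('top');im=cv2.imread('pics/top0.png')
cv2.imwrite('pics/crop1.png',cv2.resize(im[80:260,50:370],None,fx=2.5,fy=2.5,interpolation=cv2.INTER_CUBIC))
hsv=cv2.cvtColor(im,cv2.COLOR_BGR2HSV)
H,S,V=cv2.split(hsv)
red=((H<6)|(H>174))&(S>150)&(V>80)
red[:90]=0;red[250:]=0
n,l,s,c=cv2.connectedComponentsWithStats(red.astype(np.uint8))
for i in range(1,n):
    if s[i,4]>20: print('red',s[i],c[i],onz(p,c[i],46),onz(p,c[i],23))
w=((S<60)&(V>150)).astype(np.uint8)
w[:110]=0;w[190:]=0;w[:,:260]=0;w[:,370:]=0
w=cv2.morphologyEx(w,cv2.MORPH_CLOSE,np.ones((9,9)))
cs,_=cv2.findContours(w,cv2.RETR_EXTERNAL,cv2.CHAIN_APPROX_NONE)
k=max(cs,key=cv2.contourArea)
P=onz(p,k.reshape(-1,2),5)[:,:2].astype(np.float32)
print('pal',cv2.minAreaRect(P))
b=((H>105)&(H<128)&(S>120)).astype(np.uint8);b[:,:55]=0;b[:,175:]=0;b[:125]=0;b[225:]=0
cs,_=cv2.findContours(cv2.morphologyEx(b,cv2.MORPH_CLOSE,np.ones((7,7))),cv2.RETR_EXTERNAL,cv2.CHAIN_APPROX_NONE)
k=max(cs,key=cv2.contourArea);print(cv2.approxPolyDP(cv2.convexHull(k),4,True).reshape(-1,2).tolist())
E
```

```text
red [218 131  17  18 217] [226.29032258 139.03686636] [[606.63558317  -4.76506292  46.        ]] [[612.89568609  -1.20406907  23.        ]]
pal ((592.372802734375, -217.68751525878906), (102.46697998046875, 163.34730529785156), 18.29849624633789)
[[167, 166], [147, 215], [129, 210], [154, 159]]
```

View pics/crop1.png

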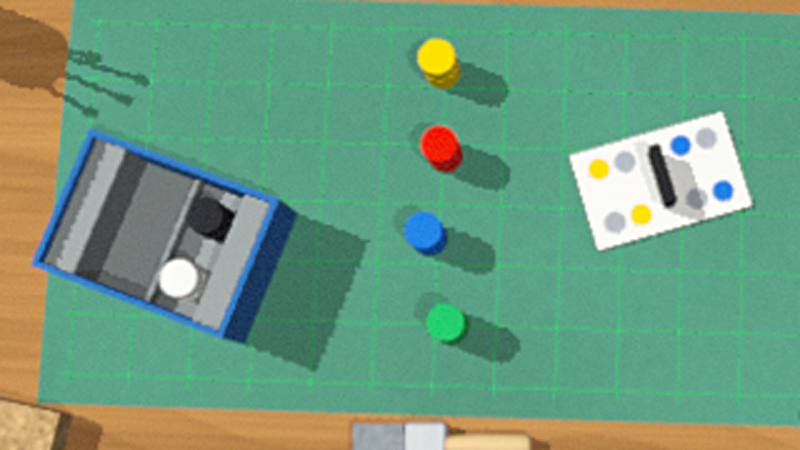

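```bash
python3 - <<'E'
from h import *
from station import cams
p=cams.camera_params('top')
c=lambda a:np.array(a)/2.5+[50,80]-0.3
print('pots top', onz(p,c([[440,145],[437,56],[425,229],[447,320]]),46).round(1))
Q=onz(p,c([[92,130],[280,200],[222,335],[35,264]]),66);print('rim',Q.round(1),Q.mean(0))
print([np.linalg.norm(Q[i]-Q[i-1]).round(1) for i in range(4)])
print('yaw y-axis', [np.degrees(np.arctan2(*(Q[a]-Q[b])[1::-1])).round(1) for a,b in((0,1),(3,2))],'x',[np.degrees(np.arctan2(*(Q[a]-Q[b])[1::-1])).round(1) for a,b in((0,3),(1,2))])
print('grip top',onz(p,c([[661,176]]),35))
# side check
s=cams.camera_params('side');im=cv2.imread('pics/side0.png')
hsv=cv2.cvtColor(im,cv2.COLOR_BGR2HSV);H,S,V=cv2.split(hsv)
red=((H<6)|(H>174))&(S>150)&(V>80);red[:170]=0;red[205:]=0
ys,xs=np.nonzero(red);ok=(abs(xs-328)<15);print('side red bbox',xs[ok].min(),xs[ok].max(),ys[ok].min(),ys[ok].max())
u=[(xs[ok].min()+xs[ok].max()+1)/2,(ys[ok].min()+ys[ok].max()+1)/2]
print(onz(s,u,23))
cv2.imwrite('pics/crop2.png',cv2.resize(im[95:290,230:400],None,fx=3,fy=3,interpolation=cv2.INTER_CUBIC))
E
```

```text
pots top [[609.9  -3.2  46. ]
 [698.4   3.9  46. ]
 [527.7   7.3  46. ]
 [441.4 -17.5  46. ]]
rim [[610.6 325.4  66. ]
 [547.6 141.2  66. ]
 [419.4 187.2  66. ]
 [480.8 368.8  66. ]] [514.58595224 255.65699591  66.        ]
[np.float64(136.9), np.float64(194.7), np.float64(136.2), np.float64(191.7)]
yaw y-axis [np.float64(71.1), np.float64(71.3)] x [np.float64(-18.5), np.float64(-19.7)]
grip top [[ 588.46431291 -216.4599322    35.        ]]
side red bbox 321 334 176 196
[[612.64906631  -2.50040226  23.        ]]
```

View pics/crop2.png

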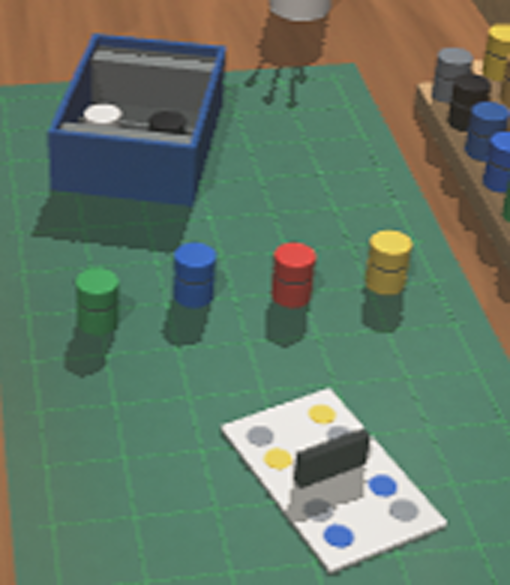

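Checks agree. The two cameras put the red pot within 3 mm of each other, at about (611,-3). The case rim measures about 137 x 193 mm against 140 x 196, centred at (515,256) with yaw -19°. The palette measures 102 x 163 mm, centred at (592,-217) with yaw +18°. Moving towards the red pot now.

Call:
{"name": "apply_moves", "arguments": {"increments": [[11,-18,0,0,0,2,1],[33,-53,0,0,0,6,1],[56,-89,0,0,0,10,1],[78,-124,0,0,0,14,1],[100,-160,0,0,0,18,1],[123,-195,0,0,0,22,1],[145,-230,0,0,0,26,1],[167,-266,0,0,0,30,1],[190,-301,0,0,0,34,1],[212,-337,0,0,0,38,1],[234,-372,0,0,0,42,1],[256,-407,0,0,0,46,1],[279,-443,0,0,0,49,1],[301,-478,-10,0,0,52,1],[323,-514,-20,0,0,53,1],[346,-549,-30,0,0,53,1],[368,-584,-40,0,0,53,1],[390,-620,-50,0,0,53,1],[410,-650,-60,0,0,53,1],[425,-675,-70,0,0,53,1]]}}

```text
t: 1.82
position: [591.5, 27.1, 159.9]
tool_rot: [-1.067, 2.953, -0.004]
ft_force: [-0.2, 0.6, 0.7]
width: 85.6
```

Call:
{"name": "apply_moves", "arguments": {"increments": [[10,-15,-10,0,0,0,1],[19.5,-30,-20,0,0,0,1],[19.5,-30,-30,0,0,0,1],[19.5,-30,-30,0,0,0,1]]}}

```text
t: 2.15
position: [609.4, -3.2, 127.6]
tool_rot: [1.065, -2.953, 0.002]
ft_force: [-1.0, 0.7, -0.1]
width: 85.3
```

```bash
python3 - <<'E'
from h import *
from station import monitor, cams
st=monitor.sense();print(st['position'],st['q'])
p=cams.camera_params('wrist');im=cams.get_image('wrist')[:,:,::-1].copy()
cv2.imwrite('pics/w1.png',im)
H,S,V=cv2.split(cv2.cvtColor(im,cv2.COLOR_BGR2HSV))
red=(((H<6)|(H>174))&(S>150)&(V>80)).astype(np.uint8)
n,l,s,c=cv2.connectedComponentsWithStats(red)
for i in range(1,n):
    if s[i,4]>200: print(s[i],c[i],onz(p,c[i],46),onz(p,c[i],30))
print('expected axis px',proj(p,[[611,-3,46],[611,-3,0]]))
E
```

```text
[609.42790327  -3.16601876 127.63623094] [-0.01664494  0.57979704 -0.07520499  1.94752063  0.0739884   0.61915696
  2.12294632]
[ 262  183   55   65 2781] [289.21934556 215.44624236] [[606.12453757  -4.91615656  46.        ]] [[609.52516831  -2.07012431  30.        ]]
expected axis px [[286.63676257 223.03573661]
 [286.95691665 205.49206981]]
```

View pics/w1.png

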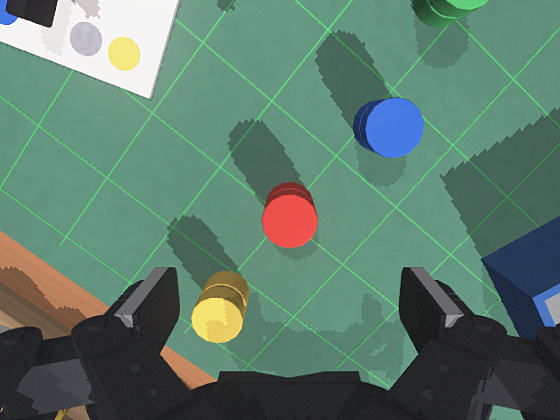

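The red disc is centred at (290,220), against a predicted (287,223), so it is within about 2 mm. The fingers straddle only the red pot. Descending.

Call:
{"name": "apply_moves", "arguments": {"increments": [[1,0,-20,0,0,0,1],[1,0,-45,0,0,0,1],[1,0,-70,0,0,0,1],[1,0,-90,0,0,0,1],[1,0,-105,0,0,0,1],[1,0,-116,0,0,0,1],[1,0,-116,0,0,0,1],[1,0,-116,0,0,0,0],[1,0,-116,0,0,0,-0.5],[1,0,-116,0,0,0,-1],[1,0,-116,0,0,0,-1],[1,0,-116,0,0,0,-1],[1,0,-116,0,0,0,-1],[1,0,-116,0,0,0,-1],[1,0,-116,0,0,0,-1]], "grip_force": 30}}

```text
t: 3.45
position: [611.2, -1.4, 13.8]
tool_rot: [-1.069, 2.954, -0.001]
ft_force: [-0.8, 0.4, 6.5]
width: 35.3
```

Call:
{"name": "apply_moves", "arguments": {"increments": [[0,0,5,0,0,0,-1],[0,0,20,0,0,0,-1],[0,0,45,0,0,0,-1],[0,0,75,0,0,0,-1],[0,0,105,0,0,0,-1],[0,0,125,0,0,0,-1],[0,0,130,0,0,0,-1],[0,0,130,0,0,0,-1]]}}

```text
t: 4.12
position: [612.3, -1.6, 145.7]
tool_rot: [-1.067, 2.951, -0.003]
ft_force: [-0.4, 0.8, -0.9]
width: 35.0
```

```bash
python3 - <<'E'
from h import *
from station import monitor, cams
st=monitor.sense();print(st['position'],st['width'],st['ft_force'])
for n in('side','wrist'): cv2.imwrite(f'pics/{n}2.png',cams.get_image(n)[:,:,::-1])
E
```

```text
[612.28782215  -1.55230772 145.74651711] 35.03749748258087 [-0.37774465  0.82160879 -0.89047653]
```

View pics/side2.png

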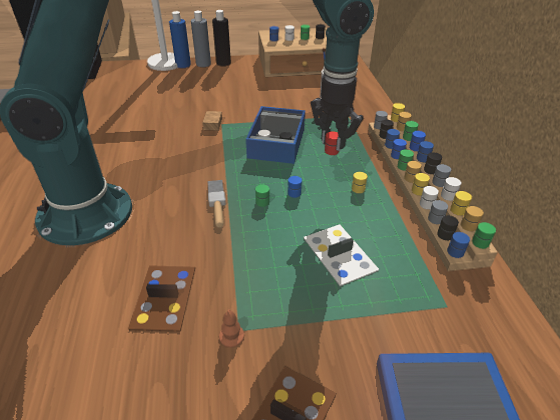

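View pics/wrist2.png

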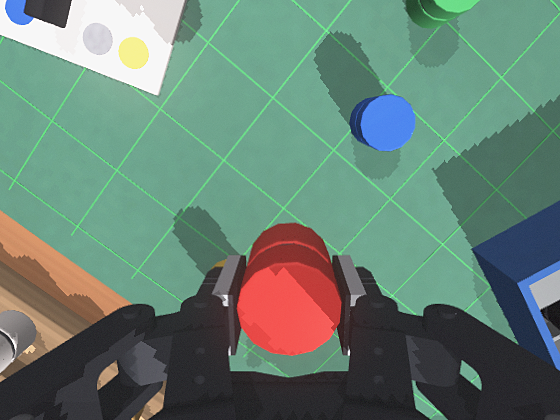

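The red pot is held upright: side (332,143), wrist (290,290), width 35 mm. Carrying it over the bay.

Call:
{"name": "apply_moves", "arguments": {"increments": [[-4,12,0,0,0,2,-1],[-10,32,0,0,0,5,-1],[-17,57,0,0,0,8,-1],[-25,82,0,0,0,11,-1],[-32,107,0,0,0,14,-1],[-40,132,0,0,0,17,-1],[-47,157,0,0,0,20,-1],[-55,182,0,0,0,23,-1],[-62,207,0,0,0,26,-1],[-70,232,0,0,0,29,-1],[-78,257,0,0,0,31,-1],[-84,277,0,0,0,31,-1],[-87,287,0,0,0,31,-1],[-87,287,0,0,0,31,-1],[-87,287,0,0,0,31,-1]]}}

```text
t: 5.47
position: [522.0, 285.8, 142.2]
tool_rot: [1.821, -2.556, 0.001]
ft_force: [-0.1, -0.7, -1.2]
width: 35.5
```

```bash
python3 - <<'E'
from h import *
from station import monitor, cams
st=monitor.sense();print(st['position'],st['width'],st['ft_force'])
p=cams.camera_params('wrist')
im=cams.get_image('wrist')[:,:,::-1].copy();cv2.imwrite('pics/w3.png',im)
c=np.array([514.6,255.7]);a=np.radians(-18.9);x=np.array([np.cos(a),np.sin(a)]);y=np.array([-x[1],x[0]])
t=lambda l:np.array([[*(c+u*x+v*y),z] for u,v,z in l])
for l,col in(([(70,98,66),(-70,98,66),(-70,-98,66),(70,-98,66)],(0,255,255)),([(64,62,6),(-64,62,6),(-64,2,6),(64,2,6)],(255,0,255))):
    cv2.polylines(im,[proj(p,t(l)).astype(np.int32)],True,col,1)
cv2.imwrite('pics/w3b.png',im)
cv2.imwrite('pics/top3.png',cv2.resize(cams.get_image('top')[80:260,30:270,::-1],None,fx=3,fy=3))
E
```

```text
[521.96411745 285.8395464  142.24686799] 35.545125853086695 [-0.06961419 -0.73643948 -1.23692057]
```

View pics/w3b.png

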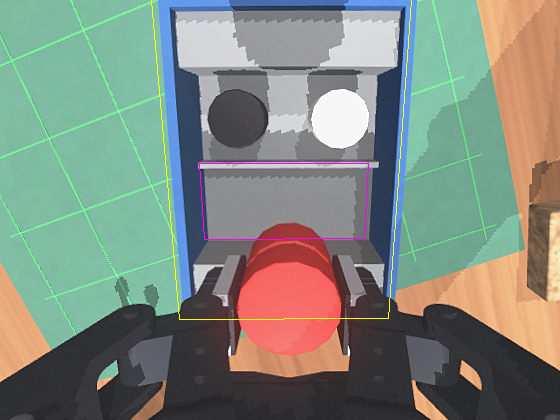

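View pics/top3.png

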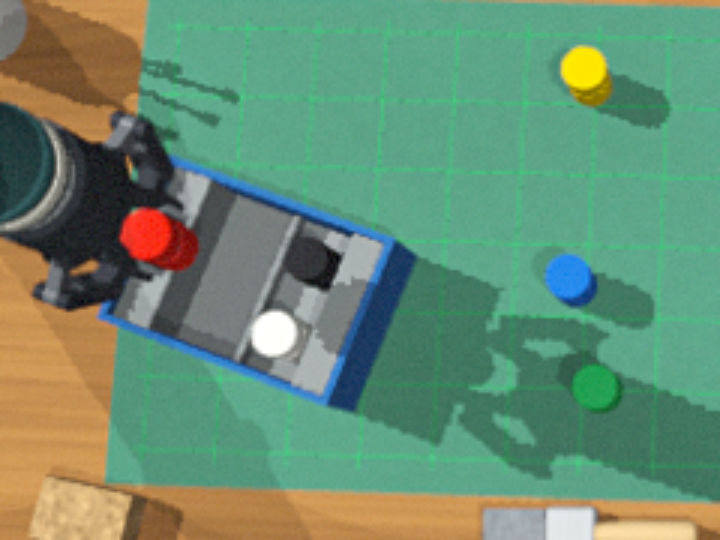

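The predicted case and bay outlines overlay the wrist picture. The bay floor is at (203–370, 163–239), within about 3 px. Lowering the pot.

Call:
{"name": "apply_moves", "arguments": {"increments": [[2,0,-10,0,0,0,-1],[3,0.5,-30,0,0,0,-1],[3,0.5,-50,0,0,0,-1],[3,0.5,-70,0,0,0,-1],[3,0.5,-85,0,0,0,-1],[3,0.5,-97,0,0,0,-1],[3,0.5,-106,0,0,0,-1],[3,0.5,-111,0,0,0,-1],[3,0.5,-114,0,0,0,-1],[3,0.5,-114,0,0,0,-1],[3,0.5,-114,0,0,0,-1]]}}

```text
t: 6.48
position: [526.8, 284.2, 28.9]
tool_rot: [1.816, -2.561, 0.003]
ft_force: [0.3, -0.6, -0.9]
width: 35.3
```

Call:
{"name": "apply_moves", "arguments": {"increments": [[-1,1,-3,0,0,0,-1],[-1,1,-5,0,0,0,-1],[-1,1,-7,0,0,0,-1],[-1,1,-7,0,0,0,-1]]}}

```text
t: 6.82
position: [525.6, 285.1, 21.8]
tool_rot: [1.816, -2.56, 0.004]
ft_force: [-0.2, -0.7, -1.4]
width: 35.0
```

Call:
{"name": "apply_moves", "arguments": {"increments": [[0,0,-1,0,0,0,-1],[0,0,-2,0,0,0,-1],[0,0,-3,0,0,0,-1],[0,0,-3,0,0,0,-1]]}}

```text
t: 7.15
position: [525.7, 285.2, 19.8]
tool_rot: [1.816, -2.56, 0.004]
ft_force: [-1.6, -0.7, 8.7]
width: 35.1
```

Contact at TCP z 19.8, as predicted, with an upward force of 8.7 N. Releasing with a partial opening, then rising.

Call:
{"name": "apply_moves", "arguments": {"increments": [[0,0,0,0,0,0,-0.1],[0,0,0,0,0,0,0.2],[0,0,0,0,0,0,0.35],[0,0,0,0,0,0,0.35],[0,0,0,0,0,0,0.35],[0,0,0,0,0,0,0.35],[0,0,5,0,0,0,0.35],[0,0,15,0,0,0,0.35],[0,0,35,0,0,0,0.35],[0,0,65,0,0,0,0.35],[0,0,100,0,0,0,0.35],[0,0,130,0,0,0,0.35],[0,0,150,0,0,0,0.35],[0,0,150,0,0,0,0.35]]}}

```text
t: 8.32
position: [528.5, 287.1, 175.7]
tool_rot: [-1.813, 2.556, -0.005]
ft_force: [0.9, 0.1, -0.3]
width: 57.8
```

```bash
python3 - <<'E'
from h import *
from station import monitor, cams
st=monitor.sense();print(st['position'],st['width'],st['ft_force'])
p=cams.camera_params('wrist')
im=cams.get_image('wrist')[:,:,::-1].copy()
c=np.array([514.6,255.7]);a=np.radians(-18.9);x=np.array([np.cos(a),np.sin(a)]);y=np.array([-x[1],x[0]])
H,S,V=cv2.split(cv2.cvtColor(im,cv2.COLOR_BGR2HSV))
red=(((H<6)|(H>174))&(S>150)&(V>150)).astype(np.uint8)
n,l,s,cc=cv2.connectedComponentsWithStats(red);i=1+s[1:,4].argmax()
q=onz(p,cc[i],52)[0];d=q[:2]-c;print(s[i],cc[i],q,'case xy',d@x,d@y,'expected near 0,32')
cv2.imwrite('pics/w4.png',im)
E
```

```text
[528.53035553 287.09141725 175.72433977] 57.76907643718869 [ 0.86811727  0.09409664 -0.25623383]
[ 269  166   48   54 1844] [292.97776573 194.85303688] [523.76655062 281.85955044  52.        ] case xy 0.1988052908378873 27.718373073250262 expected near 0,32
```

View pics/w4.png

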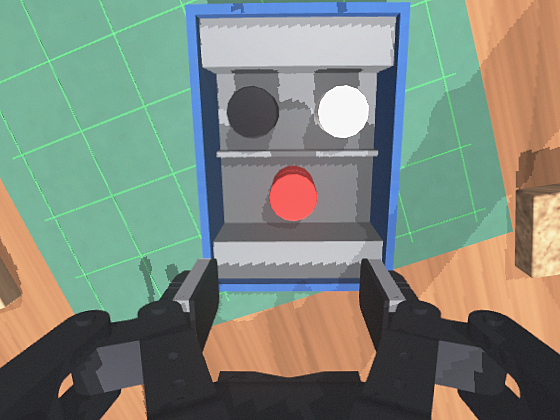

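The red pot stands upright in the bay at (293,195), centred in x. The whole case rim is visible, so I'll refine its pose from this view.

```bash
python3 - <<'E'
from h import *
from station import monitor, cams
p=cams.camera_params('wrist')
im=cv2.imread('pics/w4.png')
H,S,V=cv2.split(cv2.cvtColor(im,cv2.COLOR_BGR2HSV))
b=((H>100)&(H<125)&(S>110)&(V>150)).astype(np.uint8)
cs,_=cv2.findContours(cv2.morphologyEx(b,cv2.MORPH_CLOSE,np.ones((5,5))),cv2.RETR_EXTERNAL,cv2.CHAIN_APPROX_NONE)
k=max(cs,key=cv2.contourArea).reshape(-1,2)
P=onz(p,k,66)[:,:2].astype(np.float32)
print(cv2.minAreaRect(P))
Q=onz(p,[[187,4],[411,3],[388,290],[204,291]],66);print(Q.round(1),Q.mean(0),[np.linalg.norm(Q[i]-Q[i-1]).round(1) for i in range(4)])
print('yaw y',[np.degrees(np.arctan2(*(Q[a]-Q[b])[1::-1])).round(1) for a,b in((3,0),(2,1))])
E
```

```text
((507.2806396484375, 247.02392578125), (178.07179260253906, 138.80142211914062), 71.08546447753906)
[[543.  142.1  66. ]
 [412.9 187.2  66. ]
 [478.1 369.   66. ]
 [607.8 324.6  66. ]] [510.475539   255.72412046  66.        ] [np.float64(193.7), np.float64(137.7), np.float64(193.1), np.float64(137.1)]
yaw y [np.float64(70.4), np.float64(70.3)]
```

Both views agree: the case centre is about (512,256) with its y axis at 70.8°. Now to the palette.

Call:
{"name": "apply_moves", "arguments": {"increments": [[1,-10,0,0,0,-1,0.4],[4,-30,0,0,0,-4,0.6],[7,-58,0,0,0,-7,1],[11,-88,0,0,0,-10,1],[14,-118,0,0,0,-14,1],[18,-148,0,0,0,-18,1],[22,-178,0,0,0,-22,1],[26,-208,0,0,0,-26,1],[29,-238,0,0,0,-30,1],[33,-268,0,0,0,-34,1],[37,-298,0,0,0,-38,1],[40,-328,0,0,0,-42,1],[44,-358,0,0,0,-46,1],[48,-388,0,0,0,-49,1],[51,-418,0,0,0,-52,1],[55,-446,0,0,0,-53,1],[59,-474,0,0,0,-53,1],[61,-494,0,0,0,-53,1],[62,-504,0,0,0,-53,1],[62,-504,0,0,0,-53,1]]}}

```text
t: 10.03
position: [587.0, -222.7, 172.1]
tool_rot: [0.47, -3.105, 0.01]
ft_force: [0.1, 0.1, 0.5]
width: 85.5
```

```bash
python3 - <<'E'
from h import *
from station import monitor, cams
st=monitor.sense();print(st['position'],st['tool_rot'],st['q'][6])
n=st['tool_rot']; print('jaw',2*np.degrees(np.arctan2(n[1],n[0]))-90)
p=cams.camera_params('wrist')
im=cams.get_image('wrist')[:,:,::-1].copy();cv2.imwrite('pics/w5.png',im)
print(proj(p,[[590.5,-217,35]]))
E
```

```text
[ 586.96308706 -222.69426133  172.13940451] [ 0.47040737 -3.10529186  0.00961274] 2.1785456350756176
jaw -252.77200063258857
[[295.05625744 207.3045384 ]]
```

View pics/w5.png

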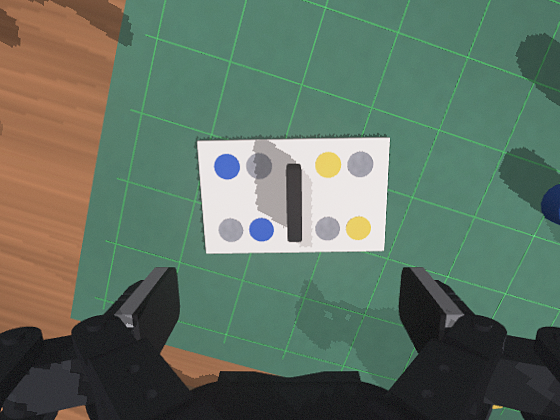

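```bash
python3 - <<'E'
from h import *
from station import monitor, cams
st=monitor.sense();p=cams.camera_params('wrist')
im=cv2.imread('pics/w5.png')
b=(im.max(2)<75).astype(np.uint8);b[:150]=0;b[250:]=0;b[:,:270]=0;b[:,320:]=0
ys,xs=np.nonzero(b);k=np.c_[xs,ys]
P=onz(p,k,35)[:,:2].astype(np.float32);print('bar',cv2.minAreaRect(P),onz(p,[[k[:,0].mean(),k[:,1].mean()]],25))
Q=onz(p,[[197,141],[389,138],[384,250],[206,253]],5);print(Q.round(1),Q.mean(0),[np.linalg.norm(Q[i]-Q[i-1]).round(1) for i in range(4)])
print('yaw y',[np.degrees(np.arctan2(*(Q[a]-Q[b])[1::-1])).round(1) for a,b in((1,0),(2,3))])
E
```

```text
bar ((588.394287109375, -215.3315887451172), (61.687137603759766, 10.95785140991211), 17.853239059448242) [[ 589.80964673 -214.76850266   25.        ]]
[[ 568.5 -305.5    5. ]
 [ 518.7 -154.8    5. ]
 [ 611.9 -123.2    5. ]
 [ 662.3 -274.3    5. ]] [ 590.36349156 -214.43603958    5.        ] [np.float64(98.9), np.float64(158.7), np.float64(98.4), np.float64(159.3)]
yaw y [np.float64(108.3), np.float64(108.5)]
```

The bar is centred at (294,203), at about (590,-215). The plate measures 99 x 159 mm, yaw 108.3°, so it is the right object. Descending.

Call:
{"name": "apply_moves", "arguments": {"increments": [[2,4,-20,0,0,1,1],[3,7,-45,0,0,1,1],[3,7,-75,0,0,1,1],[3,7,-100,0,0,1,1],[3,7,-125,0,0,1,1],[3,7,-145,0,0,1,1],[3,7,-157,0,0,1,1],[3,7,-160,0,0,1,1],[3,7,-160,0,0,1,1]]}}

```text
t: 10.83
position: [589.9, -211.1, 11.5]
tool_rot: [0.504, -3.099, 0.004]
ft_force: [0.1, -0.2, -0.5]
width: 85.7
```

Call:
{"name": "apply_moves", "arguments": {"increments": [[0,-4,0,0,0,0,1],[0,-4,0,0,0,0,0.3],[0,-4,0,0,0,0,-0.2],[0,-4,0,0,0,0,-0.5],[0,-4,0,0,0,0,-0.7],[0,-4,0,0,0,0,-1],[0,-4,0,0,0,0,-1],[0,-4,0,0,0,0,-1],[0,-4,0,0,0,0,-1],[0,-4,0,0,0,0,-1],[0,-4,0,0,0,0,-1]], "grip_force": 50}}

```text
t: 11.75
position: [590.2, -215.3, 11.9]
tool_rot: [0.504, -3.099, 0.005]
ft_force: [1.0, -0.6, 4.7]
width: 11.2
```

Call:
{"name": "apply_moves", "arguments": {"increments": [[0,0,5,0,0,0,-1],[0,0,20,0,0,0,-1],[0,0,45,0,0,0,-1],[0,0,75,0,0,0,-1],[0,0,105,0,0,0,-1],[0,0,130,0,0,0,-1],[0,0,145,0,0,0,-1],[0,0,150,0,0,0,-1],[0,0,150,0,0,0,-1]]}}

```text
t: 12.5
position: [590.7, -215.4, 163.0]
tool_rot: [-0.505, 3.1, -0.006]
ft_force: [-0.5, 0.3, -0.7]
width: 11.1
```

```bash
python3 - <<'E'
from h import *
from station import monitor, cams
st=monitor.sense();print(st['position'],st['width'],st['ft_force'],st['wrist_torque'])
for n in('side','wrist'): cv2.imwrite(f'pics/{n}6.png',cams.get_image(n)[:,:,::-1])
E
```

```text
[ 590.67390618 -215.40116719  163.03245167] 11.0759616971675 [-0.46934318  0.32102294 -0.74964235] [ 0.02526023 -0.00782114  0.01003739]
```

View pics/side6.png

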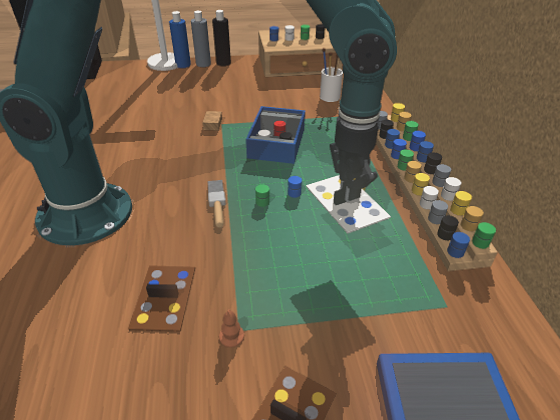

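View pics/wrist6.png

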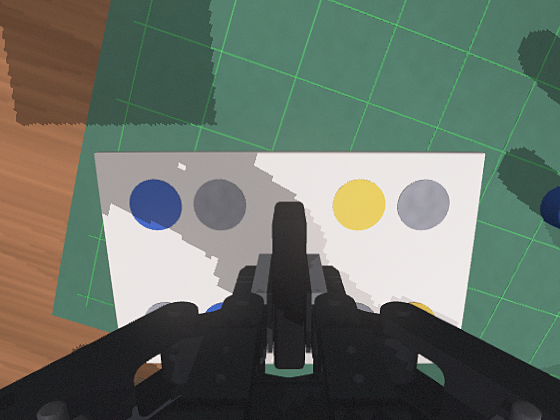

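The palette is held level: side (348,200), wrist plate edge horizontal. The red pot is visible standing in the case at side (281,130). Carrying the palette over the case.

Call:
{"name": "apply_moves", "arguments": {"increments": [[-1,8,0,0,0,-1,-1],[-4,24,0,0,0,-2,-1],[-8,48,0,0,0,-4,-1],[-13,75,0,0,0,-6,-1],[-17,103,0,0,0,-8,-1],[-22,131,0,0,0,-10,-1],[-26,159,0,0,0,-13,-1],[-31,187,0,0,0,-15,-1],[-36,215,0,0,0,-18,-1],[-40,243,0,0,0,-20,-1],[-45,271,0,0,0,-23,-1],[-50,299,0,0,0,-26,-1],[-54,327,0,0,0,-28,-1],[-59,355,0,0,0,-31,-1],[-63,381,0,0,0,-33,-1],[-68,407,0,0,0,-35,-1],[-72,431,0,0,0,-37,-1],[-76,453,0,0,0,-37.7,-1],[-78,466,0,0,0,-37.7,-1],[-78.5,471.5,0,0,0,-37.7,-1]]}}

```text
t: 14.27
position: [509.1, 259.1, 159.2]
tool_rot: [-0.516, -3.092, 0.003]
ft_force: [0.0, 0.3, -1.0]
width: 11.1
```

Call:
{"name": "apply_moves", "arguments": {"increments": [[0,0,-1,0,0,0,-1],[0,0,-1,0,0,0,-1]]}}

```text
t: 14.43
position: [508.5, 258.1, 157.2]
tool_rot: [-0.516, -3.091, 0.006]
ft_force: [-1.2, -0.3, 0.2]
width: 10.6
```

```bash
python3 - <<'E'
from h import *
from station import monitor, cams
st=monitor.sense();n=st['tool_rot'];print(st['position'],n,st['width'],'jaw',(2*np.degrees(np.arctan2(n[1],n[0]))-90)%180)
p=cams.camera_params('wrist')
im=cams.get_image('wrist')[:,:,::-1].copy()
c=np.array([512.5,255.7]);a=np.radians(-19.2);x=np.array([np.cos(a),np.sin(a)]);y=np.array([-x[1],x[0]])
t=lambda l:np.array([[*(c+u*x+v*y),z] for u,v,z in l])
cv2.polylines(im,[proj(p,t([(70,98,66),(-70,98,66),(-70,-98,66),(70,-98,66)])).astype(np.int32)],True,(0,255,255),1)
cv2.imwrite('pics/w7.png',im)
cv2.imwrite('pics/top7.png',cv2.resize(cams.get_image('top')[80:260,30:270,::-1],None,fx=3,fy=3))
E
```

```text
[508.49859451 258.10416074 157.1922407 ] [-0.51580879 -3.09100918  0.00587505] 10.590664906911442 jaw 71.05224986100166
```

View pics/w7.png

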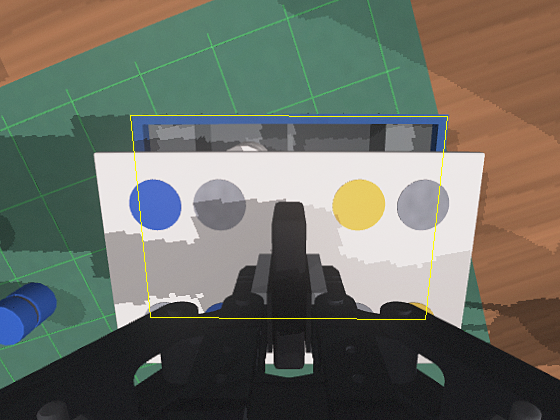

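View pics/top7.png

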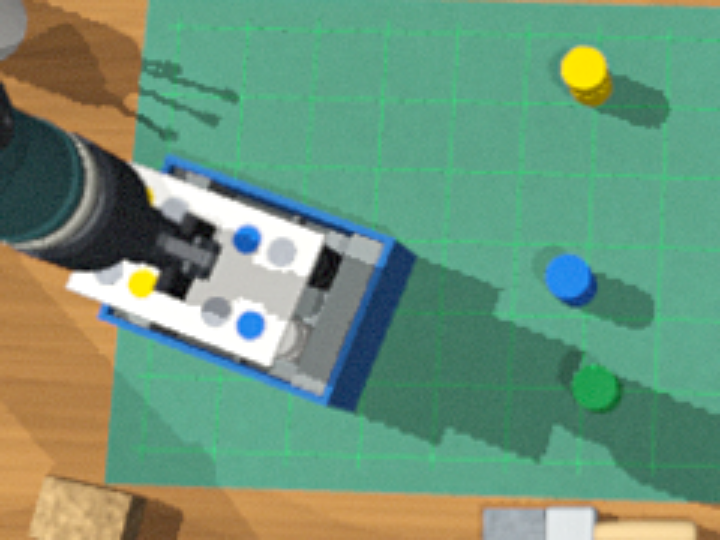

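The case outline at (512.5,256) matches the visible rim (130–448, 115), and the plate edge is parallel to it. Lowering to just above the rim.

Call:
{"name": "apply_moves", "arguments": {"increments": [[2,-1,-10,0,0,0,-1],[4,-2,-25,0,0,0,-1],[4,-2,-40,0,0,0,-1],[4,-2,-55,0,0,0,-1],[4,-2,-65,0,0,0,-1],[4,-2,-70,0,0,0,-1],[4,-2,-72,0,0,0,-1],[4,-2,-72,0,0,0,-1]]}}

```text
t: 15.2
position: [513.3, 254.5, 85.4]
tool_rot: [-0.521, -3.091, 0.006]
ft_force: [0.9, 0.8, -0.7]
width: 11.2
```

```bash
python3 - <<'E'
from h import *
from station import monitor, cams
st=monitor.sense();print(st['position'],st['ft_force'])
cv2.imwrite('pics/top8.png',cv2.resize(cams.get_image('top')[110:230,40:200,::-1],None,fx=4.5,fy=4.5))
cv2.imwrite('pics/w8.png',cams.get_image('wrist')[:,:,::-1])
E
```

```text
[513.30947919 254.47330005  85.43368472] [ 0.93634946  0.78046618 -0.7080632 ]
```

View pics/top8.png

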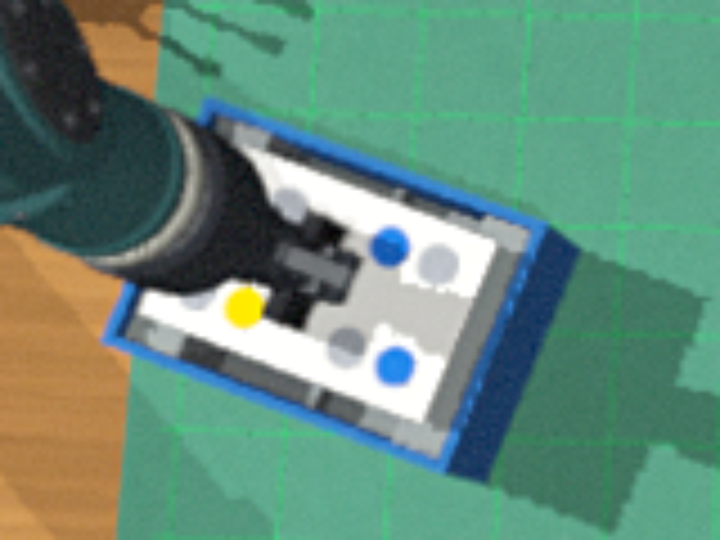

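View pics/w8.png

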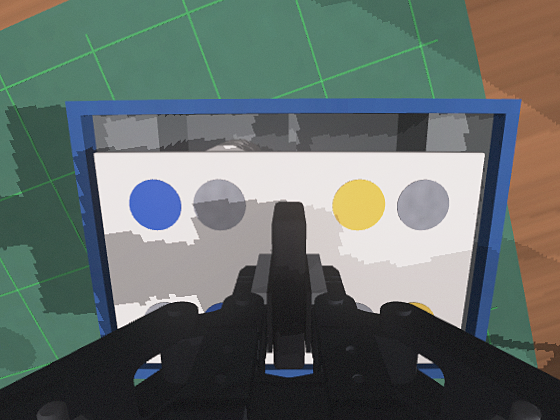

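```bash
python3 - <<'E'
from h import *
from station import cams
p=cams.camera_params('wrist')
c=np.array([512.5,255.7]);a=np.radians(-19.1);x=np.array([np.cos(a),np.sin(a)]);y=np.array([-x[1],x[0]])
def f(uv,z):
    d=onz(p,uv,z)[:,:2]-c; return np.c_[d@x,d@y].round(1)
print('plate far corners (want x -50?, y+-80)',f([[94.5,152],[485,153]],78.5))
print('rim outer far corners',f([[66,102],[522,100]],66))
print('rim inner far',f([[82,114],[507,113]],66))
E
```

```text
plate far corners (want x -50?, y+-80) [[-49.8 -79.7]
 [-49.3  79.6]]
rim outer far corners [[-70.1 -96.2]
 [-70.8  99.6]]
rim inner far [[-65.  -89.8]
 [-65.3  93.7]]
```

In the wrist view the plate sits at x -50 and y ±80 in the case frame, and the rim at x -70 and y -96/+100. So it is centred within 2 mm. Final lowering.

Call:
{"name": "apply_moves", "arguments": {"increments": [[0,1,-3,0,0,0,-1],[0,1,-6,0,0,0,-1],[0,1,-9,0,0,0,-1],[0,1,-12,0,0,0,-1],[0,1,-14,0,0,0,-1],[0,1,-14,0,0,0,-1]]}}

```text
t: 15.8
position: [513.3, 255.9, 71.7]
tool_rot: [-0.52, -3.091, 0.005]
ft_force: [1.7, -0.2, -0.7]
width: 11.0
```

Call:
{"name": "apply_moves", "arguments": {"increments": [[0,0,-1,0,0,0,-1],[0,0,-2,0,0,0,-1],[0,0,-3,0,0,0,-1],[0,0,-3,0,0,0,-1]]}}

```text
t: 16.13
position: [513.3, 255.9, 68.6]
tool_rot: [-0.52, -3.091, 0.006]
ft_force: [0.7, 0.3, -0.9]
width: 11.1
```

Call:
{"name": "apply_moves", "arguments": {"increments": [[0,0,-1,0,0,0,-1],[0,0,-2,0,0,0,-1],[0,0,-2,0,0,0,-1]]}}

```text
t: 16.38
position: [513.3, 255.8, 67.9]
tool_rot: [-0.52, -3.091, 0.005]
ft_force: [-2.5, -0.9, 9.2]
width: 10.8
```

Contact at 67.9, as predicted, with 9 N. Releasing in place, then rising.

Call:
{"name": "apply_moves", "arguments": {"increments": [[0,0,0,0,0,0,-0.6],[0,0,0,0,0,0,-0.3],[0,0,0,0,0,0,0],[0,0,0,0,0,0,0.2],[0,0,0,0,0,0,0.2],[0,0,0,0,0,0,0.2],[0,0,4,0,0,0,0.2],[0,0,14,0,0,0,0.2],[0,0,34,0,0,0,0.2],[0,0,64,0,0,0,0.2],[0,0,95,0,0,0,0.2],[0,0,120,0,0,0,0.2],[0,0,140,0,0,0,0.2],[0,0,140,0,0,0,0.2]]}}

```text
t: 17.55
position: [516.2, 257.0, 213.2]
tool_rot: [0.522, 3.098, 0.005]
ft_force: [-0.3, -0.3, -0.1]
width: 51.3
```

```bash
python3 - <<'E'
from h import *
from station import monitor, cams
st=monitor.sense();print(st['position'],st['width'],st['ft_force'],abs(st['qd']).max())
p=cams.camera_params('wrist')
cv2.imwrite('pics/w9.png',cams.get_image('wrist')[:,:,::-1]);cv2.imwrite('pics/side9.png',cams.get_image('side')[:,:,::-1])
cv2.imwrite('pics/top9.png',cams.get_image('top')[:,:,::-1])
E
```

```text
[516.22342334 257.00022997 213.22586872] 51.34148401300797 [-0.27075035 -0.31266722 -0.11922239] 0.05417197491357637
```

View pics/w9.png

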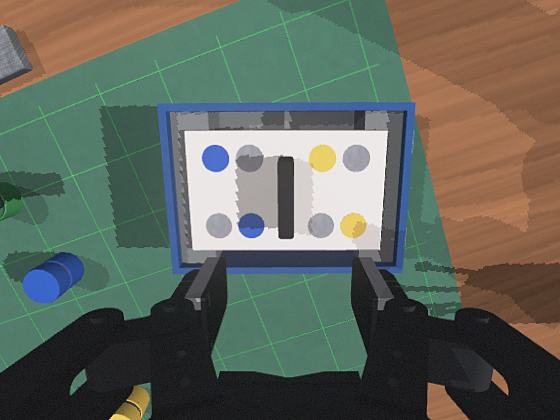

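View pics/side9.png

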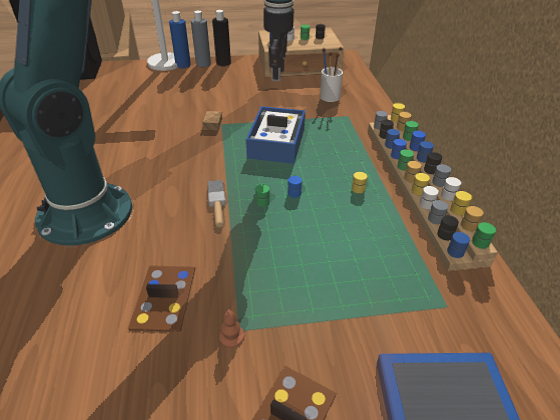

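```bash
python3 - <<'E'
from h import *
from station import cams, ticket, monitor
p=cams.camera_params('wrist')
c=np.array([512.5,255.7]);a=np.radians(-19.1);x=np.array([np.cos(a),np.sin(a)]);y=np.array([-x[1],x[0]])
def f(uv,z):
    d=onz(p,uv,z)[:,:2]-c; q=np.c_[d@x,d@y]; return q.round(1),q.mean(0).round(1)
print('plate',f([[184,131],[388,131],[384,250],[192,250]],61))
print('rim outer',f([[157,103],[415,102],[402,272],[172,273]],66))
print(monitor.sense()['t'])
E
```

```text
plate (array([[-53.5, -81.1],
       [-53.3,  75.9],
       [ 43.8,  79. ],
       [ 43.8, -81.4]]), array([-4.8, -1.9]))
rim outer (array([[-74.3, -98.6],
       [-74.8,  93.5],
       [ 61.5,  94. ],
       [ 62.5, -98.2]]), array([-6.3, -2.3]))
17.7
```

The plate is centred to within 2 mm of the rim and parallel to it. Its 97 x 159 mm size at ledge height fits lying flat. Handing in.

```bash
python3 - <<'E'
from station import ticket
print(ticket.hand_in())
E
```

```text
the job is handed in; nothing more can be done
None
```

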